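# Lock the bread bin with its hasp and pin

## Robot

A 6-joint arm with a two-finger parallel gripper is mounted at the origin on a cart in front of the work surface, level with it; the furniture and walls round the work are solid. World frame = base frame: x ahead of the robot, y to its left, z up, the work surface at z = 0. Lengths are in m, angles in degrees, forces in N, time in s.
With the tool pointing down it reaches from about 0.275 to 0.975 m from the base axis. Payload 8.4 kg.
Tool frame: the origin (TCP) lies at the very end of the fingers, on their centre line; the grasp point (between the pads) lies 19 mm behind it; z points along the fingers, y is the line along which they close (so a half turn about z gives the same grasp; the last joint's range is limited). The gripper opens to 92 mm and grips with 3 to 60 N. Pads are 20 mm wide; open, the fingers measure 128 mm over their backs; the gripper's body (75 mm by 189 mm) begins 69 mm behind the grasp point.
Start: joints at [-72.101, 20.225, 93.587, -0, 66.188, -0.138], TCP at [0.194, -0.594, 0.215] pointing down, gripper open.
Joint ranges: [-150.9, 150.9], [-52.94, 120.26], [3.33, 152.33], [-74.26, 254.26], [0, 154.13], [-172.89, 172.89]. Speed limits (degrees/s): [127.2, 127.2, 159.86, 180, 180, 180].

## Interface

Orientations are given as [roll, pitch, yaw] about the fixed x, y, z axes, in that order (R = Rz(yaw) Ry(pitch) Rx(roll)).
In Python, from plant import monitor, snapshot, get_calibration, finish_job, search_frame, pinpoint gives the robot as it stands.
- The arm moves only by the shell command python3 -m crank 'ROWS' [FORCE]. ROWS is JSON, a list of rows, each a list of 5 numbers: the opening, from 0 (shut) to 1 (fully open), then the shift along the tool's x, y, z in m, then the turn about the tool's z in degrees. A call has 1 to 12 rows; each row shifts and turns the commanded pose from where the row before left it, along the tool's axes as they then stand; what a row does not reach is not made up. A row lasts 1/8 s, in which the tool goes at most 62.5 mm and 10.7 degrees, less where a joint would pass 70% of its speed; a pose out of reach is approached as far as the arm can. A call is refused whole if a number of a shift passes 0.0625 or a number of a turn 10.7, either way. A call with a gripper value outside its range is refused whole. The fingers move at their own pace and stop on an object; FORCE is the grip in N (left out, the last holds). Time passes only in rows, so rows that do not move let the fingers close. It gives the time, the measured TCP pose, the force, the opening and the grip force at its end, in the units of the state.
- monitor.get_obs(): the state, without advancing time (a new reading comes with each control period).
- snapshot(name): name is "scene" or "top"; returns (picture, depth): 400x640x3 uint8, red, green, blue; 400x640 float32, m along the optical axis (not along the pixel's ray), 0 where there is no reading.
- get_calibration(name): a dict with "mtx" (3x3 intrinsics, pixels), "dist" ([k1, k2, p1, p2, k3] as OpenCV has them; the pictures are not rectified), "position" and "rotation" of the camera in the world. Camera axes: x right, y down, z forward; pixel columns grow to the right and rows downward; lengths in m; the calibration is good to about 2 mm. A picture is of the moment at which its call begins. get_calibration takes no time and is no camera call.
- finish_job(): hands the job in; it is judged then, once.
Trained networks look in the newest picture that a camera, given by its name, has taken for a name from the list of things; names that differ only in an ending like _2 or _b are one class to them, and where a whole thing is asked for, a point or a joint stands for the part that bears it (a point fixed in the world has none). Each returns a list of dicts, best first, with "score" (0 to 1); they miss things now and then, are a little off and sometimes report something else, mostly with a low value. They report only what shows in the picture. A call takes as long as a camera call. They do not tell look-alikes from the thing itself.
- search_frame(name, camera): "bbox" ([left, top, width, height] in pixels, round what is visible of it).
- pinpoint(name, camera): "pixel" ([column, row] in pixels: a listed point, or the origin of a listed thing).
The state is a dict: "time": time; "q": joint angles; "joint_velocities": joint speeds; "tau": joint torques, N m; "eef_pos": TCP position; "tcp_rot": TCP orientation; "ft_force": force on the tool from outside, world axes, zero at the start; "ft_torque": the same for the moment, N m; "width": finger opening in m; "gripper_force": force on a finger pad.
Only numpy, scipy, OpenCV 4.12 (cv2) and the standard library are available. Lean on these libraries where they do the work, as an engineer would, in place of code of your own. Each camera call takes 0.05 s, during which the arm holds its last target. There are 200 camera calls.

## Task

Lock the bread bin: swing the brass hasp on its sloping front fully down over the steel staple, then take the red-handled pin from its black holder and gently push it through the staple until its collar sits on the staple, without ramming it, and let go of it. Leave the mill, the spice jar, the timer and the bowl beside the bin where they stand, upright.

Things in the scene. Friction and masses are not known exactly. Their poses are not given: they have to be found in the camera images.
- bin: Grey-green metal bread bin, fixed, 220 mm wide (y), 173 mm high with its wooden top. Its front faces the robot (bin's -x) and leans back 25 degrees from vertical: upper edge farther away than the foot. Origin mid underside, x to the back, z up. Upper front edge at x = -40, z = 165 mm; foot of the front x = -117 mm; wooden top x = -44 to +75 mm.
- staple: Square steel eye on the sloping front; frame = the bin's turned 25 degrees: z up the slope, x into the front. Origin on the eye's axis at its upper mouth; it runs down to z = -16 mm, opening 17 x 17 mm, walls 6 mm (outer face x = -14.5 mm); painted front at x = +29 mm. The pin goes in along -z, downward and towards the robot; the tool must lean so to hold it.
- detent: Brass ball on a spring in the staple's outer wall, half way down; it stands about 4.5 mm into the opening and the pin pushes it aside (some 4 to 8 N along the pin), so the pin does not fall home by its own weight: press it until the collar lands. Origin at the centre of the ball (12 mm thick); same axes as the staple.
- hasp (a joint): Hinge of the hasp: 0 = closed, flat over the staple; grows to 2.2 rad as its end swings out and up. It is stiff (about 0.07 N m of friction) and stays where it is left. The hinge axis runs along the bin's y. Above about 0.06 rad the hasp stands in the pin's way.
- hasp_hinge (a point): Middle of the hasp's hinge axis, near the top of the sloping front: in the staple's frame x = +21, z = +36 mm. Its axes turn with the hasp about y and equal the staple's when closed; the plate runs along its -z.
- hasp_end (a point): Middle of the hasp's free end; axes as hasp_hinge. Brass plate 64 mm wide, 84 mm from hinge axis to end, 4 mm thick, slot 36 mm wide for the staple (29 mm wide) 25 to 56 mm from the hinge; the plain part beyond is to be pushed. Closed, the staple stands 33 mm proud of it: press with fingers opened some 42 mm astride the staple, or with the tool leaning clear of it.
- pin: Loose pin, 135 mm long, about 0.09 kg. Origin on its axis under the collar, z to the red handle. Shaft 14 mm thick, z = 0 to -55 mm, last 15 mm tapered to 6 mm; collar 24 mm wide, 5 high; neck 12 mm; round handle 24 mm thick, z = 34 to 80 mm. At the staple hold it with the fingers closing along the staple's y: no room for them between handle and bin otherwise.
- pin_tip (a point): Tip of the pin, 55 mm below its origin; same axes as the pin.
- holder: Black holder fixed to the table, a round tube 34 mm wide and 58 mm high with a foot 60 mm wide, in which the pin stands upright with its collar on the rim, to be drawn straight up by 55 mm. Its bore is 18 mm. Origin at the middle of its underside. It stands either to the left or to the right of the bin; the mill stands on the other side.
- mill: Loose salt mill, glass with a grey top, 44 mm wide, 90 mm high, origin at the middle of its underside; bystander.
- spice_jar: Loose spice jar with white cap, 46 mm wide, 108 mm high, behind on the left; origin at the middle of its underside; bystander.
- timer: Loose cream kitchen timer, 70 mm wide, 42 mm high, in front of the bin; origin at the middle of its underside; bystander.
- bowl: Loose white bowl with a green band, 130 mm wide, 59 mm high, behind on the right; origin at the middle of its underside; bystander.
Things that resemble listed ones, but are neither listed nor needed, are in the scene too. Of the things that look like the pin, take the one that is farthest from the robot's base at the start.

How it is judged:
By the outcome, as a careful person would: the job done as asked, in the order asked, and still so for the second after the job is handed in, with the robot touching nothing.
It also fails if it takes over 56 s, if anything falls off the work surface, if the arm or the gripper's body presses on something with over 40 N, if the wrist force passes 120 N, or if a joint passes its speed limit or range.

## Working session

There is one attempt and no reset: what is moved stays moved. The work goes in short steps, Python scripts to look and compute and a shell command to move; the robot and the scene stay as the last step left them, time stands still between calls to the robot, and variables do not carry over. Pictures are saved under pics/ and viewed, at most 10 in all, crops included, and the job is handed in when it is done.

```bash
ls; mkdir -p pics
cat > h.py <<'E'
import numpy as np, cv2
from plant import *
from scipy.spatial.transform import Rotation as R
def cal(c):
    k=get_calibration(c); return np.array(k["mtx"]),np.array(k["dist"]),np.array(k["position"]),np.array(k["rotation"])
def world(c,px,z):  # px at optical depth z
    K,D,p,r=cal(c)
    u=cv2.undistortPoints(np.array(px,float).reshape(-1,1,2),K,D).reshape(-1,2)
    z=np.broadcast_to(z,(len(u),))
    return (np.c_[u,np.ones(len(u))]*z[:,None])@r.T+p
def atz(c,px,h):  # ray meets world height h
    K,D,p,r=cal(c)
    a=world(c,px,1.0)-p
    return p+a*((h-p[2])/a[:,2])[:,None]
def proj(c,P):
    K,D,p,r=cal(c)
    return cv2.projectPoints((np.atleast_2d(P)-p)@r,np.zeros(3),np.zeros(3),K,D)[0].reshape(-1,2)
def save(n,img,s=1):
    cv2.imwrite("pics/"+n,cv2.resize(img[:,:,::-1],None,fx=s,fy=s))
E
python3 - <<'E'
from h import *
for c in("scene","top"):
    im,d=snapshot(c); save(c+"0.png",im,1.25); np.save(c+"0.npy",d)
    k=cal(c); print(c,np.array(k[2]).round(3),np.array(k[3]).round(3).tolist())
    for n in("pin","pin_tip","holder","staple","hasp_hinge","hasp_end","mill","spice_jar","timer","bowl","bin"):
        print(n,[(np.round(o["pixel"]),round(o["score"],2)) for o in pinpoint(n,c)][:4])
E
```

```text
pics
scene [-0.257 -0.536  0.604] [-118.32, -1.05, -56.106]
pin [(array([360., 269.]), 0.88), (array([384., 279.]), 0.77), (array([397., 260.]), 0.63)]
pin_tip [(array([338., 287.]), 0.87), (array([361., 284.]), 0.76), (array([379., 300.]), 0.67)]
holder [(array([394., 278.]), 0.84)]
staple [(array([316., 202.]), 0.88)]
hasp_hinge [(array([316., 186.]), 0.69), (array([221., 220.]), 0.2)]
hasp_end [(array([303., 180.]), 0.69)]
mill [(array([221., 219.]), 0.85)]
spice_jar [(array([270., 197.]), 0.74)]
timer [(array([266., 254.]), 0.68)]
bowl [(array([421., 251.]), 0.89)]
bin [(array([332., 231.]), 0.56)]
top [ 0.367 -0.026  1.212] [-171.715, 0.554, -91.122]
pin [(array([416., 219.]), 0.59), (array([395., 247.]), 0.44), (array([419., 249.]), 0.42), (array([381., 263.]), 0.41)]
pin_tip [(array([318., 210.]), 0.75), (array([394., 247.]), 0.58), (array([412., 255.]), 0.43)]
holder [(array([407., 219.]), 0.7), (array([321., 188.]), 0.55), (array([298., 268.]), 0.52)]
staple [(array([320., 213.]), 0.65)]
hasp_hinge [(array([320., 198.]), 0.78), (array([416., 174.]), 0.64), (array([206., 237.]), 0.56), (array([300., 266.]), 0.36)]
hasp_end [(array([317., 228.]), 0.59)]
mill [(array([208., 240.]), 0.63), (array([320., 198.]), 0.48)]
spice_jar [(array([218., 173.]), 0.69)]
timer [(array([299., 265.]), 0.73)]
bowl [(array([318., 213.]), 0.6), (array([417., 173.]), 0.58)]
bin [(array([320., 188.]), 0.63)]
```

```bash
sed -i 's/np.array(k\["rotation"\])$/R.from_euler("xyz",k["rotation"],degrees=True).as_matrix()/' h.py
python3 - <<'E'
from h import *
import numpy as np
ds,dt=np.load("scene0.npy"),np.load("top0.npy")
def pt(c,px):
    d=(ds if c=="scene" else dt); x,y=map(int,np.round(px)); return world(c,[px],np.median(d[y-1:y+2,x-1:x+2]))[0].round(3)
for c,L in (("scene",dict(pin1=(360,269),pin2=(384,279),pin3=(397,260),holder=(394,278),hinge=(316,186),end=(303,180),mill=(221,219),staple=(316,202))),
 ("top",dict(p1=(416,219),p2=(395,247),p3=(419,249),p4=(381,263),holder=(407,219),hinge=(320,198),end=(317,228),stap=(320,213),mill=(208,240)))):
    for n,p in L.items(): print(c,n,pt(c,p))
E
```

```text
scene pin1 [ 0.405 -0.216  0.057]
scene pin2 [ 0.397 -0.279  0.062]
scene pin3 [ 0.48  -0.272  0.061]
scene holder [ 0.472 -0.274  0.015]
scene hinge [ 0.483 -0.042  0.184]
scene end [0.544 0.041 0.155]
scene mill [0.447 0.27  0.003]
scene staple [ 0.494 -0.035  0.133]
top p1 [ 0.484 -0.26   0.116]
top p2 [ 0.416 -0.206  0.111]
top p3 [ 0.415 -0.288  0.004]
top p4 [ 0.378 -0.172  0.1  ]
top holder [ 0.492 -0.251  0.047]
top hinge [ 0.534 -0.024  0.164]
top end [ 0.459 -0.016  0.198]
top stap [ 0.508 -0.023  0.083]
top mill [0.447 0.272 0.047]
```

View pics/scene0.png

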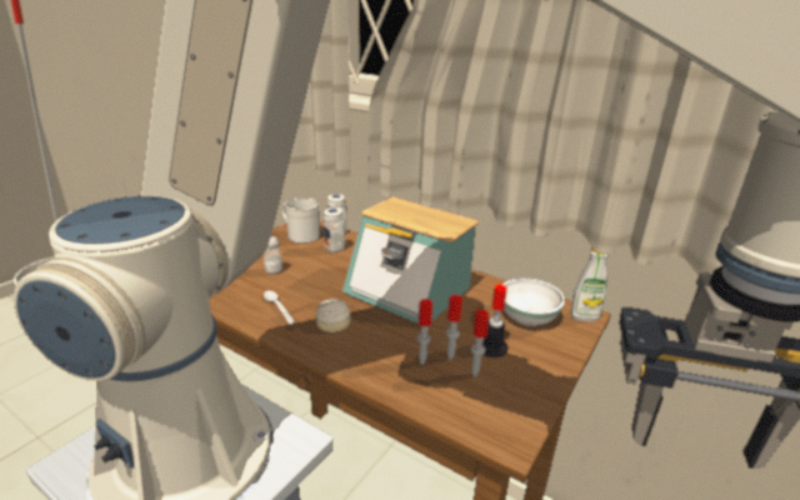

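View pics/top0.png

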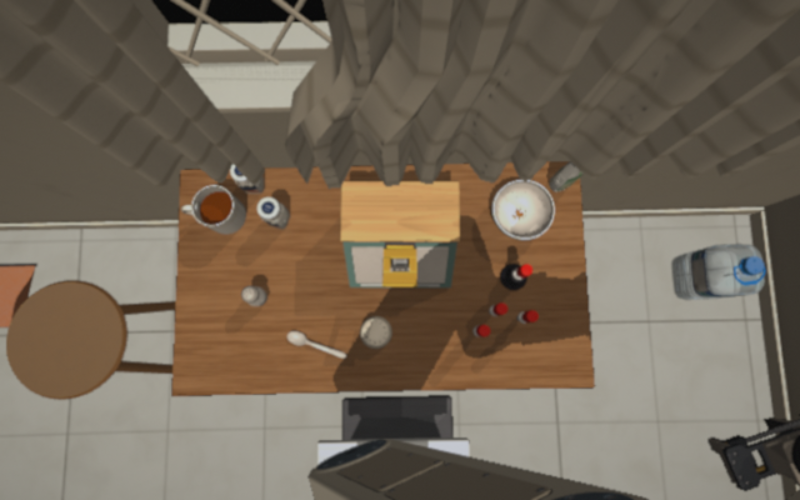

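The pictures show the bin with its hasp (yellow plate over the steel eye, top view about (400,265) in the scaled picture). One pin stands in the black holder at (515,275), right of the bin. Three look-alikes stand nearer, at (482–530, 308–330). Next I'll fit the bin and pin geometry from depth.

```bash
cat >> h.py <<'E'
def cloud(c,d):
    v,u=np.nonzero(d>0); return np.c_[u,v],world(c,np.c_[u,v],d[v,u])
E
python3 - <<'E'
from h import *
o=monitor.get_obs(); print({k:np.round(v,3).tolist() for k,v in o.items()})
for c in("scene","top"):
    d=np.load(c+"0.npy"); px,P=cloud(c,d)
    m=(P[:,2]>.165)&(P[:,2]<.182)&(abs(P[:,1]+.02)<.2)&(P[:,0]>.5)&(P[:,0]<.75)
    r=cv2.minAreaRect(P[m,:2].astype(np.float32)); print(c,m.sum(),"top rect",np.round(r[0],4),np.round(r[1],4),round(r[2],2),np.median(P[m,2]).round(4))
    # front slope profile
    m=(abs(P[:,1]+.024)<.1)&(P[:,0]>.40)&(P[:,0]<.6)&(P[:,2]>.02)
    for y0,y1 in((-.11,-.07),(-.055,-.03),(-.03,-.015),(-.015,.005),(.03,.07)):
        mm=m&(P[:,1]>y0)&(P[:,1]<y1)
        print(y0,[(z,np.round(np.percentile(P[mm&(abs(P[:,2]-z)<.005),0],[5,50,95]),3).tolist()) for z in np.arange(.05,.24,.02).round(3) if (mm&(abs(P[:,2]-z)<.005)).sum()>2])
    # pin/holder
    m=(abs(P[:,0]-.485)<.04)&(abs(P[:,1]+.27)<.045)
    for z in np.arange(.02,.16,.01): 
        mm=m&(abs(P[:,2]-z)<.005)
        if mm.sum()>3: print("pin",round(z,3),mm.sum(),P[mm].mean(0).round(4),np.ptp(P[mm],axis=0).round(3))
E
python3 -m crank --help | head -30
```

```text
{'time': 1.2, 'q': [-72.1, 20.225, 93.589, 0.001, 66.188, -0.138], 'joint_velocities': [-0.005, 0.05, -0.019, -0.002, 0.015, 0.011], 'tau': [-0.001, -59.378, -33.457, 0.07, 0.016, 0.0], 'eef_pos': [0.194, -0.594, 0.215], 'tcp_rot': [-179.998, -0.001, 18.038], 'ft_force': [0.096, 0.208, -0.555], 'ft_torque': [-0.024, 0.038, 0.007], 'gripper_force': 0.0, 'width': 0.092}
scene 1900 top rect [ 0.6058 -0.0274] [0.3734 0.2142] 85.78 0.1727
-0.11 [(np.float64(0.05), [0.486, 0.489, 0.493]), (np.float64(0.07), [0.495, 0.498, 0.503]), (np.float64(0.09), [0.505, 0.508, 0.512]), (np.float64(0.11), [0.514, 0.517, 0.521]), (np.float64(0.13), [0.523, 0.527, 0.531]), (np.float64(0.15), [0.534, 0.539, 0.543]), (np.float64(0.17), [0.542, 0.564, 0.596])]
-0.055 [(np.float64(0.05), [0.488, 0.49, 0.494]), (np.float64(0.07), [0.495, 0.499, 0.504]), (np.float64(0.09), [0.505, 0.508, 0.512]), (np.float64(0.11), [0.51, 0.516, 0.521]), (np.float64(0.13), [0.483, 0.523, 0.531]), (np.float64(0.15), [0.531, 0.534, 0.541]), (np.float64(0.17), [0.51, 0.557, 0.597]), (np.float64(0.19), [0.455, 0.457, 0.473])]
-0.03
[... 2976 characters left out ...]
), [0.549, 0.573, 0.597])]
pin 0.02 24 [ 0.4881 -0.2578  0.0186] [0.044 0.028 0.009]
pin 0.03 12 [ 0.4844 -0.2577  0.0304] [0.025 0.026 0.009]
pin 0.04 15 [ 0.4859 -0.2567  0.0403] [0.032 0.017 0.01 ]
pin 0.05 11 [ 0.4831 -0.2573  0.0507] [0.022 0.019 0.009]
pin 0.06 68 [ 0.4885 -0.263   0.0598] [0.031 0.031 0.01 ]
pin 0.07 14 [ 0.4894 -0.2622  0.0669] [0.016 0.013 0.003]
pin 0.1 8 [ 0.4888 -0.262   0.0994] [0.02  0.014 0.009]
pin 0.11 8 [ 0.4864 -0.2601  0.1097] [0.015 0.011 0.009]
pin 0.12 8 [ 0.4878 -0.2598  0.1201] [0.016 0.008 0.009]
pin 0.13 10 [ 0.4888 -0.2607  0.1298] [0.019 0.013 0.009]
pin 0.14 69 [ 0.4912 -0.2678  0.1393] [0.02  0.021 0.008]invalid input: not JSON, or not a number
```

```bash
python3 -m crank '[[1,0,-0.06,0,10],[1,0,-0.06,0,10],[1,0.01,-0.06,0,10],[1,0.02,-0.05,0,10],[1,0,0,0,0]]'; python3 -c "
from h import *
o=monitor.get_obs(); print({k:np.round(o[k],3).tolist() for k in('q','eef_pos','tcp_rot','time')})"
```

```text
time: 1.82
eef_pos: [0.209, -0.3719, 0.2149]
tcp_rot: [-180.0, -0.0, -21.8]
ft_force: [-0.5, -0.2, 0.3]
width: 0.0918
gripper_force: 0.0
{'q': [-60.892, 2.034, 116.494, 0.034, 61.46, 50.866], 'eef_pos': [0.209, -0.372, 0.215], 'tcp_rot': [-179.984, -0.027, -21.775], 'time': 1.825}
```

```bash
python3 -m crank '[[1,0,0,0,10],[1,0,0,0,10],[1,-0.04,-0.01,0,10],[1,-0.05,0,0,9],[1,-0.04,0,0,0],[1,-0.03,0,0,0],[1,-0.03,0,0,0],[1,0,0,0,0]]'; python3 -c "
from h import *
o=monitor.get_obs(); print({k:np.round(o[k],3).tolist() for k in('q','eef_pos','tcp_rot','time')})"
```

```text
time: 2.82
eef_pos: [0.1045, -0.2133, 0.2148]
tcp_rot: [180.0, -0.1, -60.7]
ft_force: [-0.1, -0.2, -0.1]
width: 0.0916
gripper_force: 0.0
{'q': [-64.241, -19.571, 133.656, -0.016, 65.851, 86.478], 'eef_pos': [0.104, -0.213, 0.215], 'tcp_rot': [179.981, -0.062, -60.712], 'time': 2.825}
```

```bash
python3 -m crank '[[1,-0.02,-0.037,-0.02,0],[1,-0.02,-0.037,-0.02,0],[1,-0.02,-0.037,-0.02,0],[1,-0.02,-0.037,-0.02,0],[1,-0.02,-0.037,-0.01,0],[1,-0.02,-0.037,0,0],[1,0,0,0,-10],[1,0,0,0,-10],[1,0,0,0,-10],[1,0,0,0,-10],[1,0,0,0,-10],[1,0,0,0,-9.4]]'; python3 -c "
from h import *
o=monitor.get_obs(); print({k:np.round(o[k],3).tolist() for k in('q','eef_pos','tcp_rot','time')})"
```

```text
time: 4.32
eef_pos: [0.2401, -0.0044, 0.3032]
tcp_rot: [180.0, -0.1, -1.0]
ft_force: [-0.2, -0.0, -0.3]
width: 0.092
gripper_force: 0.0
{'q': [-1.404, -24.463, 125.076, -0.009, 79.329, 89.584], 'eef_pos': [0.24, -0.004, 0.303], 'tcp_rot': [179.991, -0.058, -0.986], 'time': 4.325}
```

```bash
python3 -m crank '[[1,-0.03,0,0,0],[1,-0.03,0,0,0],[1,-0.02,0,0,0],[1,0,0,0,0]]'; python3 -c "
from h import *
o=monitor.get_obs(); print({k:np.round(o[k],3).tolist() for k in('q','eef_pos','tcp_rot','time')})"
```

```text
time: 4.82
eef_pos: [0.1594, -0.0024, 0.3033]
tcp_rot: [180.0, -0.1, -1.3]
ft_force: [0.3, -0.0, -0.1]
width: 0.092
gripper_force: 0.0
{'q': [-1.395, -35.551, 129.635, -0.01, 85.785, 89.945], 'eef_pos': [0.159, -0.002, 0.303], 'tcp_rot': [179.99, -0.132, -1.339], 'time': 4.825}
```

```bash
python3 -m crank '[[1,0,0,-0.05,0],[1,0,0,-0.05,0],[1,0,0,-0.05,0],[1,0,0,-0.05,0],[1,0,0,-0.05,0],[1,0,0,0,0]]'; python3 -c "
from h import *
o=monitor.get_obs(); print({k:np.round(o[k],3).tolist() for k in('q','eef_pos','tcp_rot','time')})"
```

```text
time: 5.58
eef_pos: [0.1615, -0.0024, 0.5559]
tcp_rot: [180.0, -0.3, -1.4]
ft_force: [0.1, -0.7, -1.3]
width: 0.0918
gripper_force: 0.0
{'q': [-1.382, -33.712, 99.579, -0.005, 113.853, 89.967], 'eef_pos': [0.161, -0.002, 0.556], 'tcp_rot': [179.995, -0.281, -1.351], 'time': 5.575}
```

Run:
```python
from h import *
from scipy.optimize import least_squares
print("t",monitor.get_obs()["time"])
ims=[]
for c in("scene","top"):
    im,d=snapshot(c); np.save(c+"1.npy",d); cv2.imwrite(f"{c}1.png",im[:,:,::-1])
    x,y=((316,202) if c=="scene" else (320,212))
    ims.append(cv2.resize(im[y-35:y+35,x-48:x+48,::-1],None,fx=8,fy=8)[:, :])
    px,P=cloud(c,d)
    hsv=cv2.cvtColor(im,cv2.COLOR_RGB2HSV)[px[:,1],px[:,0]]
    m=(P[:,2]>.168)&(P[:,2]<.178)&(abs(P[:,1]+.02)<.2)&(P[:,0]>.53)&(P[:,0]<.67)&(hsv[:,1]>60)
    h=P[m]
    ys=[(y0,np.percentile(h[abs(h[:,1]-y0)<.01,0],1).round(4)) for y0 in(-.1,-.06,0.04,.07)]
    xs=[(x0,np.percentile(h[abs(h[:,0]-x0)<.01,1],[1,99]).round(4)) for x0 in(.57,.60,.63)]
    print(c,"front edge",ys,"sides",xs)
    m=(abs(P[:,1]+.024)<.1)&((P[:,1]<-.065)|(P[:,1]>.02))&(P[:,2]>.04)&(P[:,2]<.155)&(P[:,0]>.46)&(P[:,0]<.56)
    A=np.c_[P[m][:,1]+.024,P[m][:,2]-.1,np.ones(m.sum())]; k=np.linalg.lstsq(A,P[m,0],rcond=None)[0]
    r=P[m,0]-A@k; g=abs(r)<.004; k=np.linalg.lstsq(A[g],P[m,0][g],rcond=None)[0]; print("plane x=%.4f*y+%.4f*(z-.1)+%.4f"%tuple(k), g.mean())
def tri(pa,pb):
    f=lambda X:np.r_[proj("scene",X)[0]-pa,proj("top",X)[0]-pb]
    s=least_squares(f,[.5,-.03,.15]); return s.x.round(4),np.abs(s.fun).max().round(1)
for n in("staple","hasp_hinge","hasp_end","pin","holder"):
    a=[o["pixel"] for o in pinpoint(n,"scene")[:5]]; b=[o["pixel"] for o in pinpoint(n,"top")[:5]]
    L=sorted([(lambda t:(t[1],t[0].tolist(),np.round(p,1).tolist(),np.round(q,1).tolist()))(tri(np.array(p),np.array(q))) for p in a for q in b])[:5 if n=="pin" else 2]
    for l in L: print(n,l)
cv2.imwrite("pics/crop1.png",np.vstack([ims[0][:296],ims[1][130:430]])[:600])
```

```text
t 5.575
scene front edge [(-0.1, np.float64(0.5417)), (-0.06, np.float64(0.5419)), (0.04, np.float64(0.5446)), (0.07, np.float64(0.5438))] sides [(0.57, array([-0.1373,  0.0842])), (0.6, array([-0.137 ,  0.0855])), (0.63, array([-0.1363,  0.0843]))]
plane x=0.0200*y+0.4756*(z-.1)+0.5144 0.9459305634604439
top front edge [(-0.1, np.float64(0.5454)), (-0.06, np.float64(0.5464)), (0.04, np.float64(0.5483)), (0.07, np.float64(0.5491))] sides [(0.57, array([-0.1344,  0.0849])), (0.6, array([-0.1365,  0.0861])), (0.63, array([-0.1383,  0.0858]))]
plane x=0.0233*y+0.4747*(z-.1)+0.5159 0.989771833202203
staple (np.float64(0.2), [0.5042, -0.0232, 0.13], [314.4, 200.3], [319.9, 212.3])
hasp_hinge (np.float64(0.4), [0.5361, -0.0203, 0.1543], [320.8, 187.1], [318.2, 198.1])
hasp_end (np.float64(1.7), [0.4548, -0.0157, 0.1991], [302.1, 181.5], [315.8, 230.9])
hasp_end (np.float64(10.6), [0.4679, -0.0315, 0.1856], [319.5, 185.8], [315.8, 230.9])
pin (np.float64(0.8), [0.4925, -0.2631, 0.0523], [396.1, 259.0], [411.1, 219.0])
pin (np.float64(0.9), [0.4046, -0.2769, 0.0488], [383.2, 282.1], [419.6, 251.6])
pin (np.float64(1.4), [0.4118, -0.2169, 0.0511], [360.1, 269.9], [396.8, 248.9])
pin (np.float64(5.7), [0.4128, -0.2816, 0.1049], [396.1, 259.0], [419.6, 251.6])
pin (np.float64(6.2), [0.488, -0.2574, -0.013], [383.2, 282.1], [411.1, 219.0])
holder (np.float64(0.0), [0.4968, -0.2632, -0.0], [393.7, 276.0], [408.0, 219.1])
holder (np.float64(28.9), [0.4353, -0.1616, 0.2384], [321.2, 187.9], [408.0, 219.1])
```

View pics/crop1.png

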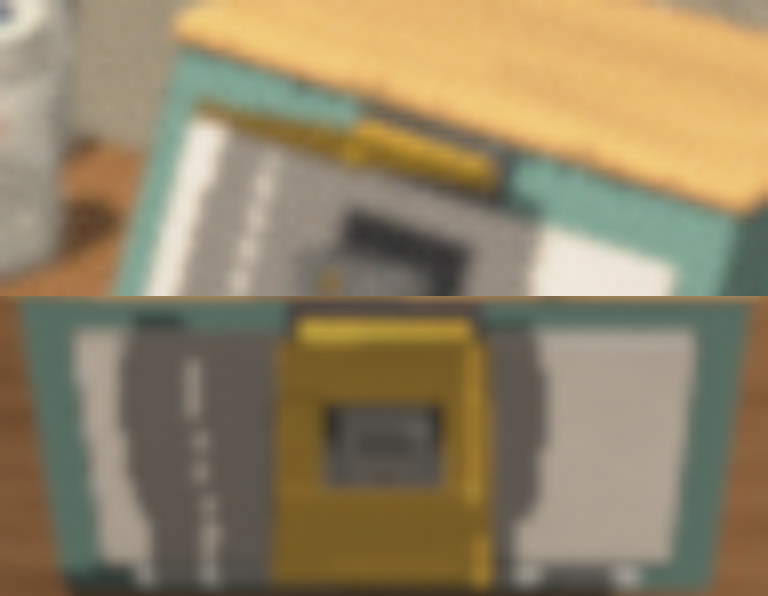

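Run:
```python
from h import *
c25,s25=np.cos(np.radians(25)),np.sin(np.radians(25))
for c in("scene","top"):
    px,P=cloud(c,np.load(c+"1.npy")); im=cv2.imread(c+"1.png")[px[:,1],px[:,0]].astype(int)
    n=P[:,0]*c25-P[:,2]*s25; s=P[:,0]*s25+P[:,2]*c25; y=P[:,1]
    m=(abs(y+.0235)<.022)&(n>.37)&(n<.412)&(s>.30)&(s<.34)
    print(c,m.sum(),"y",np.percentile(y[m],[2,50,98]).round(4))
    for a in np.arange(.372,.412,.005):
        k=m&(n>=a)&(n<a+.005)
        if k.sum()>1: print("  n",a.round(3),k.sum(),"s",np.percentile(s[k],[5,50,95]).round(4),"y",np.percentile(y[k],[5,95]).round(4))
    m=(abs(y+.0235)<.05)&(P[:,0]>.43)&(P[:,0]<.56)&(P[:,2]>.11)&(P[:,2]<.22)&(im[:,2]-im[:,0]>45)&(n<.425)
    print(" hasp y",np.percentile(y[m],[2,50,98]).round(4),"xz fit",np.polyfit(P[m,0],P[m,2],1).round(3)); 
    for x0 in np.arange(.45,.55,.01):
        k=m&(abs(P[:,0]-x0)<.005)
        if k.sum()>2: print("   x",x0.round(2),k.sum(),"z",np.percentile(P[k,2],[10,50,90]).round(4))
    m=(abs(P[:,0]-.489)<.03)&(abs(y+.267)<.03)&(P[:,2]>.095)&(P[:,2]<.15)
    h=P[m]; from scipy.optimize import least_squares
    side=h[(h[:,2]<.134)]
    cam=cal(c)[2]; 
    f=lambda v:np.hypot(side[:,0]-v[0],side[:,1]-v[1])-.012
    if len(side)>30: print(" handle side fit",least_squares(f,[.489,-.266],loss="soft_l1",f_scale=.002).x.round(4))
    t=h[h[:,2]>.135]; print(" top",(t[:,:2].min(0)+t[:,:2].max(0))/2,t[:,2].max().round(4))
```

```text
scene 103 y [-0.0365 -0.027  -0.0086]
  n 0.377 16 s [0.3178 0.3232 0.3304] y [-0.0345 -0.0136]
  n 0.382 49 s [0.3185 0.3264 0.3325] y [-0.035  -0.0089]
  n 0.387 7 s [0.3188 0.3244 0.3319] y [-0.0361 -0.0339]
  n 0.392 9 s [0.3205 0.3272 0.3326] y [-0.037  -0.0192]
  n 0.397 7 s [0.3202 0.3299 0.3325] y [-0.0364 -0.0093]
  n 0.402 7 s [0.3229 0.332  0.3329] y [-0.0367 -0.0176]
  n 0.407 8 s [0.3194 0.326  0.3326] y [-0.0361 -0.016 ]
 hasp y [-0.0671 -0.0262  0.0217] xz fit [-0.285  0.321]
   x 0.45 9 z [0.193  0.1952 0.1961]
   x 0.46 49 z [0.1924 0.1954 0.1967]
   x 0.47 4 z [0.1857 0.1886 0.1899]
   x 0.48 13 z [0.1424 0.1842 0.1864]
   x 0.49 5 z [0.1508 0.1794 0.1819]
   x 0.5 9 z [0.1719 0.1739 0.1783]
   x 0.51 17 z [0.1673 0.1692 0.1709]
   x 0.52 8 z [0.1636 0.1669 0.1682]
   x 0.53 23 z [0.1603 0.1622 0.1637]
   x 0.54 69 z [0.161  0.1684 0.1726]
   x 0.55 57 z [0.1672 0.1715 0.1735]
 handle side fit [ 0.4887 -0.2658]
 top [ 0.48665267 -0.26685575] 0.1388
top 76 y [-0.0354 -0.0231 -0.0108]
  n 0.387 14 s [0.3313 0.335  0.3376] y [-0.0336 -0.0099]
  n 0.392 7 s [0.3338 0.3357 0.338 ] y [-0.0353 -0.0109]
  n 0.397 9 s [0.3343 0.3357 0.3383] y [-0.0354 -0.0109]
  n 0.402 11 s [0.3251 0.3333 0.3379] y [-0.0342 -0.0122]
  n 0.407 34 s [0.3229 0.3343 0.3377] y [-0.0331 -0.0126]
 hasp y [-0.0551 -0.023   0.0095] xz fit [-0.384  0.372]
   x 0.46 83 z [0.1956 0.1983 0.2006]
   x 0.47 112 z [0.1907 0.1933 0.1962]
   x 0.48 110 z [0.1854 0.1885 0.1914]
   x 0.49 62 z [0.1811 0.1842 0.1868]
   x 0.5 45 z [0.1769 0.1798 0.1828]
   x 0.51 48 z [0.1705 0.1744 0.1766]
   x 0.52 118 z [0.1279 0.1693 0.1725]
   x 0.53 98 z [0.1628 0.1648 0.168 ]
   x 0.54 50 z [0.1591 0.163  0.1656]
   x 0.55 101 z [0.1677 0.1736 0.1768]
 handle side fit [ 0.492  -0.2688]
 top [ 0.49133927 -0.2673916 ] 0.1439
```

The plate stands about 90° open (yellow, middle of both crops), with the grey eye inside its slot. Now I'll go above the hasp with the fingers about 42 mm apart.

```bash
python3 -m crank '[[0.46,0.0396,0.0016,0.0426,0],[0.46,0.0396,0.0016,0.0426,0],[0.46,0.0396,0.0016,0.0426,0],[0.46,0.0396,0.0016,0.0426,0],[0.46,0.0396,0.0016,0.0426,0],[0.46,0.0396,0.0016,0.0426,0],[0.46,0.0396,0.0016,0.0426,0],[0.46,0.0396,0.0016,0.0426,0],[0.46,0,0,0,0]]' 20; python3 -c "
from h import *
o=monitor.get_obs(); print({k:np.round(o[k],3).tolist() for k in('q','eef_pos','tcp_rot','time')})"
```

```text
time: 7.3
eef_pos: [0.4746, -0.0227, 0.2078]
tcp_rot: [-180.0, 0.4, -1.4]
ft_force: [-0.5, -0.7, 0.9]
width: 0.0422
gripper_force: 0.0
{'q': [-2.921, 7.405, 111.5, 0.0, 61.493, 88.462], 'eef_pos': [0.475, -0.023, 0.208], 'tcp_rot': [-179.989, 0.398, -1.383], 'time': 7.3}
```

```bash
python3 -m crank '[[0.46,-0.007,0,0.028,0],[0.46,-0.01,0,0.02,0],[0.46,-0.002,0,0.015,0],[0.46,0.004,0,0.013,0],[0.46,0.009,0,0.017,0],[0.46,0,0,0,0]]'; python3 -m crank '[[0.46,0.006,0,0.007,0],[0.46,0.007,0,0.006,0],[0.46,0.006,0,0.004,0],[0.46,0.004,0,0.002,0],[0.46,0,0,0,0]]'
```

```text
time: 8.05
eef_pos: [0.4693, -0.0226, 0.1183]
tcp_rot: [-180.0, 0.0, -1.4]
ft_force: [-0.1, 0.1, 0.2]
width: 0.0427
gripper_force: 0.0
time: 8.68
eef_pos: [0.4924, -0.0231, 0.0998]
tcp_rot: [180.0, -0.0, -1.4]
ft_force: [-0.1, 0.0, -0.3]
width: 0.0423
gripper_force: 0.0
```

```bash
python3 -m crank '[[0.46,0.004,0,0,0],[0.46,0.003,0,0,0],[0.46,0,0,0,0]]'
python3 - <<'E'
from h import *
im,d=snapshot("scene"); save("s2.png",im[150:275,230:400],4.7)
print([(np.round(o["pixel"]),o["score"]) for o in pinpoint("hasp_end","scene")][:2])
E
```

```text
time: 9.05
eef_pos: [0.4971, -0.0232, 0.0995]
tcp_rot: [-180.0, 0.2, -1.4]
ft_force: [-7.7, 0.2, 3.7]
width: 0.0421
gripper_force: 4.0
[(array([313., 213.]), 0.82)]
```

View pics/s2.png

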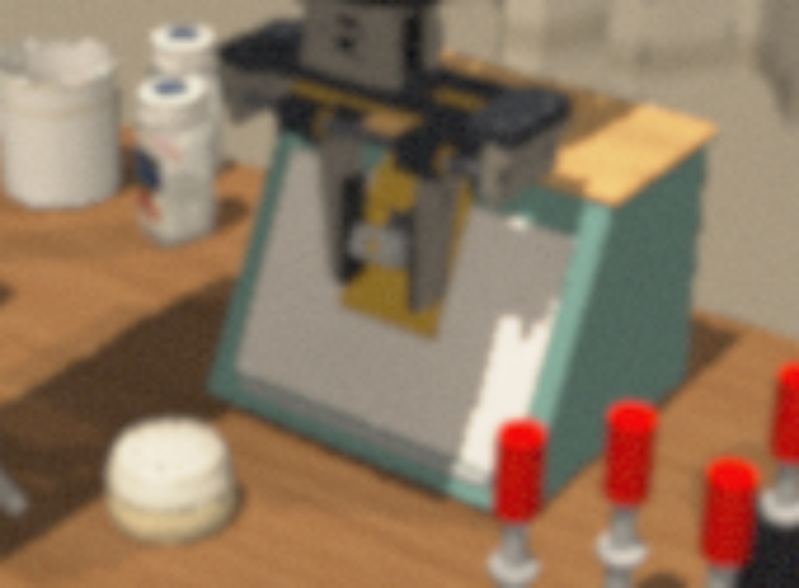

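The hasp is closed: the contact force is normal to the front, and the plate lies flat around the eye at about (375,245). I'll press once more, retreat, and go to the pin.

```bash
python3 -m crank '[[0.46,0.003,0,0,0],[0.46,0,0,0,0]]'; python3 -m crank '[[0.46,-0.02,0,0,0],[0.5,-0.01,0,-0.06,0],[0.7,-0.01,0,-0.06,0],[0.7,-0.01,0,-0.06,0],[0.7,0.01,0.049,0,0],[0.7,0.01,0.049,0,0],[0.7,0.01,0.049,0,0],[0.7,0.01,0.049,0,0],[0.7,0.01,0.049,0,0],[0.7,0,0,0,0],[0.7,0,0,0,0]]'
```

```text
time: 9.4
eef_pos: [0.4975, -0.0232, 0.0993]
tcp_rot: [-180.0, 0.5, -1.4]
ft_force: [-13.7, -1.2, 11.3]
width: 0.0419
gripper_force: 9.1
time: 10.78
eef_pos: [0.4959, -0.2679, 0.2797]
tcp_rot: [-180.0, 0.0, -1.4]
ft_force: [0.4, 0.9, 0.5]
width: 0.0641
gripper_force: 0.0
```

```bash
python3 -m crank '[[0.7,-0.0055,-0.0006,0.055,0],[0.7,0,0,0.06,0],[0.7,0,0,0.04,0],[0.7,0,0,0.02,0],[0.7,0,0,0,0]]'; python3 -m crank '[[0.2,0,0,0,0],[0.2,0,0,0,0],[0.2,0,0,0,0],[0.2,0,0,0,0],[0.2,0,0,0,0]]' 15
```

```text
time: 11.4
eef_pos: [0.4896, -0.2657, 0.1038]
tcp_rot: [-179.9, 0.1, -1.3]
ft_force: [0.8, 0.6, 0.1]
width: 0.0644
gripper_force: 0.0
time: 12.02
eef_pos: [0.4907, -0.2678, 0.1052]
tcp_rot: [180.0, -0.0, -1.4]
ft_force: [-0.7, -0.3, 2.0]
width: 0.0237
gripper_force: 15.0
```

```bash
python3 -m crank '[[0.2,0,0,-0.017,0],[0.2,0,0,-0.017,0],[0.2,0,0,0,0]]' 10; python3 -m crank '[[0.2,0.01,0,0,0],[0.2,0.01,0,0,0],[0.2,0,0,0,0]]'; python3 -m crank '[[0.2,0.01,0,0,0],[0.2,0.01,0,0,0],[0.2,0.009,0,0,0],[0.2,0,0,0,0]]'
python3 - <<'E'
from h import *
im,d=snapshot("scene"); np.save("s3.npy",d); save("s3.png",im[180:305,320:490],4.7); cv2.imwrite("s3f.png",im[:,:,::-1])
E
```

```text
time: 12.4
eef_pos: [0.4917, -0.2682, 0.141]
tcp_rot: [179.9, -0.2, -1.4]
ft_force: [0.6, -0.7, -1.0]
width: 0.0238
gripper_force: 10.0
time: 12.78
eef_pos: [0.5113, -0.2679, 0.1383]
tcp_rot: [-180.0, 0.0, -1.3]
ft_force: [-1.3, 0.4, -0.4]
width: 0.0235
gripper_force: 10.0
time: 13.28
eef_pos: [0.5405, -0.2687, 0.1389]
tcp_rot: [180.0, -0.0, -1.4]
ft_force: [0.1, -0.2, -0.4]
width: 0.0239
gripper_force: 10.0
```

View pics/s3.png

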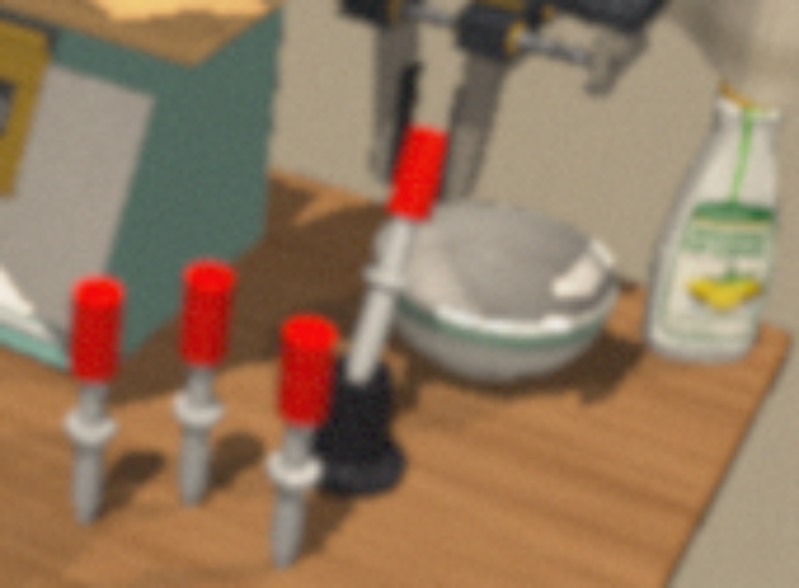

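The pin has pivoted in the grip: red handle at (420,170), shaft leaning away, tip still in the holder mouth at (365,375). I'll measure the tilt.

```bash
cat >> h.py <<'E'
def pinaxis(c,d,im,g,tilt=25):
    """fit pin axis through cloud near line from grip point g (radius 12 handle, 7 shaft)"""
    from scipy.optimize import least_squares
    px,P=cloud(c,d)
    def res(v,Q):
        a=np.array([np.sin(v[2]),v[3],np.cos(v[2])]);a/=np.linalg.norm(a)
        q=Q-np.array([g[0]+v[0],g[1]+v[1],g[2]]); t=q@a; r=np.linalg.norm(q-t[:,None]*a,axis=1)
        tt=t+.066  # pin z
        return t,r,r-np.where(tt>.034,.012,np.where(tt>.008,.006,.007)),tt
    v=np.array([0,0,np.radians(tilt),0.])
    for tol in(.012,.008,.005):
        t,r,e,tt=res(v,P); m=(abs(e)<tol)&(tt>-.035)&(tt<.078)&~((tt>-.002)&(tt<.010))&~((tt>.045))
        Q=P[m]; v=least_squares(lambda w:res(w,Q)[2],v,loss="soft_l1",f_scale=.0015).x
    print(c,"n",m.sum(),"offset mm",(v[:2]*1e3).round(1),"tilt x deg",np.degrees(v[2]).round(2),"tilt y deg",np.degrees(v[3]).round(2))
    return v
E
python3 - <<'E'
from h import *
o=monitor.get_obs(); p=np.array(o["eef_pos"]); g=p+[0,0,.019]
pinaxis("scene",np.load("s3.npy"),None,g)
im,d=snapshot("top"); pinaxis("top",d,None,g)
print(o["eef_pos"])
E
```

```text
scene n 188 offset mm [-0.9  3.3] tilt x deg 25.75 tilt y deg 0.03
top n 0 offset mm [0. 0.] tilt x deg 25.0 tilt y deg 0.0
[ 0.54010518 -0.26869518  0.13886141]
```

```bash
python3 -m crank '[[0.2,0.009,0,-0.018,0],[0.2,0.005,0,-0.03,0],[0.2,0,0,-0.05,0],[0.2,0,0,-0.05,0],[0.2,0,-0.04,0,0],[0.2,0,-0.049,0,0],[0.2,0,-0.049,0,0],[0.2,0,-0.049,0,0],[0.2,0,-0.04,0,0],[0.2,0,-0.017,0,0],[0.2,0,0,0,0]]' 30
python3 - <<'E'
from h import *
o=monitor.get_obs(); p=np.array(o["eef_pos"]); g=p+[0,0,.019]
for c in("scene","top"):
    im,d=snapshot(c); np.save(c+"4.npy",d); cv2.imwrite(c+"4.png",im[:,:,::-1]); pinaxis(c,d,None,g)
    print([(np.round(q["pixel"],1),round(q["score"],2)) for q in pinpoint("pin_tip",c)])
    a=np.array([.4226,0,.9063]); print("expected tip px",proj(c,g-a*.121).round(1))
E
```

```text
time: 14.75
eef_pos: [0.5594, -0.0247, 0.2869]
tcp_rot: [180.0, -0.0, -1.3]
ft_force: [0.6, -0.3, -0.6]
width: 0.0232
gripper_force: 30.0
scene n 172 offset mm [0.3 0.8] tilt x deg 26.63 tilt y deg -0.72
[(array([377.7, 297.4]), 0.97), (array([361. , 284.6]), 0.86), (array([317.3, 174. ]), 0.69), (array([338.1, 285.2]), 0.66)]
expected tip px [[316.  176.3]]
top n 97 offset mm [ 1.2 -1.5] tilt x deg 26.42 tilt y deg -0.5
[(array([318.6, 204. ]), 0.65), (array([394. , 251.6]), 0.59), (array([413.5, 254. ]), 0.57)]
expected tip px [[320.5 206.9]]
```

```bash
python3 -m crank '[[0.2,0,0,0.03,0],[0.2,0,-0.0008,0.026,0],[0.2,0,0,0,0]]'
python3 - <<'E'
from h import *
o=monitor.get_obs(); p=np.array(o["eef_pos"]); g=p+[0,0,.019]; print(p.round(4),np.round(o["ft_force"],1))
ims=[]
for c in("scene","top"):
    im,d=snapshot(c)
    v=pinaxis(c,d,None,g)
    a=np.array([np.sin(v[2]),v[3],np.cos(v[2])]); tip=g-.121*a
    S=np.array([.5016,-.0226,.1341]); ex,ez=np.array([.9063,0,-.4226]),np.array([.4226,0,.9063])
    sq=[S+i*.0085*ex+j*.0085*np.array([0,1,0]) for i,j in((-1,-1),(-1,1),(1,1),(1,-1))]
    x,y=proj(c,S)[0].round().astype(int)-[35,24]; k=8
    I=cv2.resize(im[y:y+48,x:x+70,::-1],None,fx=k,fy=k,interpolation=cv2.INTER_CUBIC)
    q=lambda X:tuple(int(t) for t in (proj(c,X)[0]-[x,y]+.5)*k)
    for i in range(4): cv2.line(I,q(sq[i]),q(sq[(i+1)%4]),(255,0,255),1)
    cv2.circle(I,q(tip),3,(255,255,0),-1); cv2.line(I,q(tip),q(g),(255,255,0),1); ims.append(I[:300] if c=="top" else I[84:])
cv2.imwrite("pics/c5.png",np.vstack(ims)[:600])
E
```

```text
time: 15.32
eef_pos: [0.5581, -0.0253, 0.2291]
tcp_rot: [180.0, 0.2, -1.5]
ft_force: [-0.3, 0.8, -1.4]
width: 0.0232
gripper_force: 30.0
[ 0.5581 -0.0253  0.2291] [-0.3  0.8 -1.4]
scene n 159 offset mm [0. 0.] tilt x deg 26.36 tilt y deg -1.43
top n 89 offset mm [ 2.6 -0.5] tilt x deg 27.27 tilt y deg -0.73
```

View pics/c5.png

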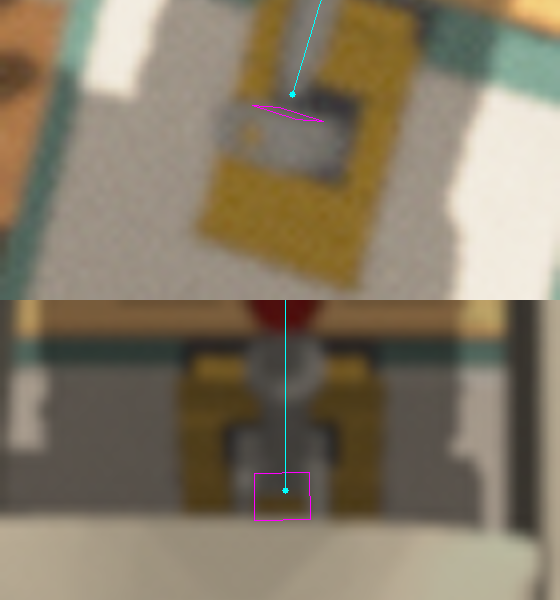

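```bash
python3 -m crank '[[0.2,-0.0034,-0.001,0.0073,0],[0.2,0,0,0,0]]'; python3 -m crank '[[0.2,-0.0034,0,0.0073,0],[0.2,0,0,0,0]]'
```

```text
time: 15.68
eef_pos: [0.5557, -0.0233, 0.2236]
tcp_rot: [180.0, 0.0, -1.4]
ft_force: [-0.4, -0.4, -0.8]
width: 0.0232
gripper_force: 30.0
time: 15.92
eef_pos: [0.552, -0.0231, 0.2157]
tcp_rot: [-180.0, 0.1, -1.4]
ft_force: [0.0, -0.4, -0.9]
width: 0.0231
gripper_force: 30.0
```

```bash
python3 -m crank '[[0.2,-0.0021,0,0.0045,0],[0.2,-0.0021,0,0.0045,0],[0.2,0,0,0,0]]'; python3 -m crank '[[0.2,-0.0021,0,0.0045,0],[0.2,-0.0021,0,0.0045,0],[0.2,0,0,0,0]]'
```

```text
time: 16.3
eef_pos: [0.5482, -0.023, 0.2068]
tcp_rot: [-180.0, 0.0, -1.4]
ft_force: [0.7, 0.5, -1.2]
width: 0.0235
gripper_force: 30.0
time: 16.68
eef_pos: [0.5437, -0.0229, 0.1977]
tcp_rot: [-180.0, 0.1, -1.4]
ft_force: [-0.1, 0.3, -3.6]
width: 0.0236
gripper_force: 30.0
```

Run:
```python
from h import *
o=monitor.get_obs(); p=np.array(o["eef_pos"]); g=p+[0,0,.019]; print(p.round(4),np.round(o["ft_force"],1),np.round(o["ft_torque"],2))
im,d=snapshot("scene"); pinaxis("scene",d,None,g)
save("s6.png",im[160:240,265:365],7)
im,d=snapshot("top"); pinaxis("top",d,None,g); print(np.round(monitor.get_obs()["ft_force"],1))
```

```text
[ 0.5437 -0.0229  0.1977] [-0.1  0.3 -3.6] [ 0.07 -0.12  0.04]
scene n 146 offset mm [-0.5  1.8] tilt x deg 25.29 tilt y deg 0.59
top n 102 offset mm [3.1 0.3] tilt x deg 28.7 tilt y deg 0.89
[-0.5  0.3 -2.7]
```

View pics/s6.png

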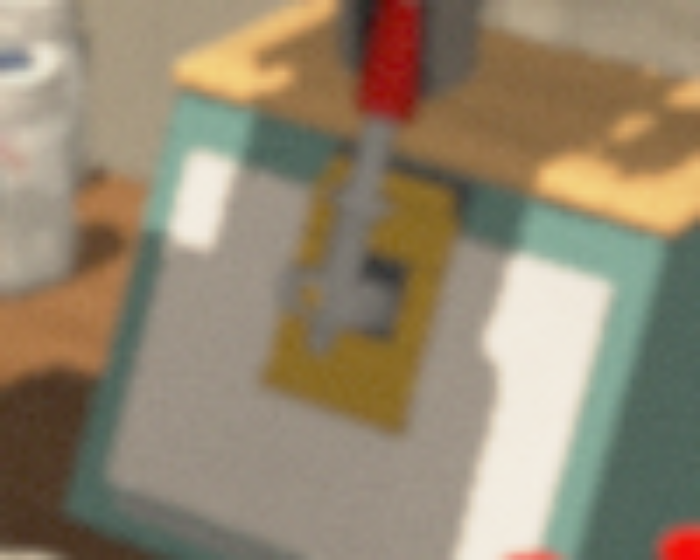

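Run:
```python
from h import *
p=np.array(monitor.get_obs()["eef_pos"]); g=p+[0,0,.019]; a=np.array([.435,0,.90])
for L,n in((.066,"collar under"),(.061,"collar top"),(.032,"handle bottom"),(.121,"tip")):
    q=proj("scene",g-L*a)[0]; print(n,q.round(1),((q-[265,160]+.5)*7).round())
S=np.array([.5016,-.0226,.1341]); ex=np.array([.9063,0,-.4226]); ez=np.array([.4226,0,.9063])
for n,X in(("mouth outer",S-.0145*ex),("mouth inner",S+.0145*ex),("-y outer top",S-.0145*ex-[0,.0145,0]),("-y outer bottom",S-.0145*ex-[0,.0145,0]-.016*ez),("-y inner top",S+.0145*ex-[0,.0145,0]),("detent out",S-.0145*ex-.008*ez)):
    print(n,((proj("scene",X)[0]-[265,160]+.5)*7).round())
```

```text
collar under [316.7 189.2] [365. 208.]
collar top [317.2 187.3] [369. 195.]
handle bottom [320.1 176.3] [390. 118.]
tip [311.1 209.9] [326. 353.]
mouth outer [323. 276.]
mouth inner [363. 280.]
-y outer top [356. 287.]
-y outer bottom [345. 330.]
-y inner top [396. 290.]
detent out [317. 298.]
```

```bash
python3 -m crank '[[0.2,-0.0017,0,0.0036,0],[0.2,-0.0017,0,0.0036,0],[0.2,0,0,0,0]]' 40; python3 -m crank '[[0.2,-0.0017,0,0.0036,0],[0.2,-0.0017,0,0.0036,0],[0.2,0,0,0,0]]'
```

```text
time: 17.15
eef_pos: [0.5403, -0.0229, 0.1906]
tcp_rot: [-180.0, 0.1, -1.4]
ft_force: [0.7, 0.1, -1.6]
width: 0.0229
gripper_force: 40.0
time: 17.52
eef_pos: [0.5367, -0.0228, 0.1832]
tcp_rot: [-180.0, 0.1, -1.4]
ft_force: [0.2, 1.4, -0.9]
width: 0.0235
gripper_force: 40.0
```

```bash
python3 -m crank '[[0.2,-0.0013,0,0.0027,0],[0.2,0,0,0,0]]'; python3 -m crank '[[0.2,-0.0013,0,0.0027,0],[0.2,0,0,0,0]]'
```

```text
time: 17.77
eef_pos: [0.5357, -0.0228, 0.1808]
tcp_rot: [180.0, 0.1, -1.4]
ft_force: [-0.3, 0.7, -0.0]
width: 0.0229
gripper_force: 40.0
time: 18.02
eef_pos: [0.5344, -0.0227, 0.1781]
tcp_rot: [-180.0, 0.0, -1.4]
ft_force: [1.2, 0.2, -1.2]
width: 0.0232
gripper_force: 40.0
```

```bash
python3 -m crank '[[0.2,-0.0013,0,0.0022,0],[0.2,0,0,0,0]]'; python3 -m crank '[[0.2,-0.001,0,0.0018,0],[0.2,0,0,0,0]]'
```

```text
time: 18.27
eef_pos: [0.5333, -0.0227, 0.176]
tcp_rot: [-180.0, 0.0, -1.4]
ft_force: [0.9, 0.8, 0.2]
width: 0.0229
gripper_force: 40.0
time: 18.52
eef_pos: [0.5325, -0.0227, 0.1744]
tcp_rot: [180.0, 0.0, -1.4]
ft_force: [0.7, 0.3, 2.3]
width: 0.0231
gripper_force: 40.0
```

```bash
python3 -m crank '[[0.2,-0.0008,0,0.0016,0],[0.2,0,0,0,0]]'; python3 -m crank '[[0.2,-0.0008,0,0.0016,0],[0.2,0,0,0,0]]'
python3 - <<'E'
from h import *
p=np.array(monitor.get_obs()["eef_pos"]); g=p+[0,0,.019]
im,d=snapshot("scene"); pinaxis("scene",d,None,g)
save("s7.png",im[160:240,265:365],7)
a=np.array([.43,0,.903])
for L,n in((.066,"collar under"),(.032,"handle bottom"),(.121,"tip")):
    print(n,((proj("scene",g-L*a)[0]-[265,160]+.5)*7).round())
E
```

```text
time: 18.77
eef_pos: [0.5329, -0.0227, 0.1741]
tcp_rot: [180.0, -0.2, -1.4]
ft_force: [0.7, 0.9, 11.2]
width: 0.0236
gripper_force: 40.0
time: 19.02
eef_pos: [0.5334, -0.0227, 0.1739]
tcp_rot: [180.0, -0.3, -1.4]
ft_force: [0.5, 0.2, 20.7]
width: 0.0235
gripper_force: 40.0
scene n 135 offset mm [-2.3  3. ] tilt x deg 18.84 tilt y deg 6.59
collar under [348. 277.]
handle bottom [372. 187.]
tip [310. 420.]
```

View pics/s7.png

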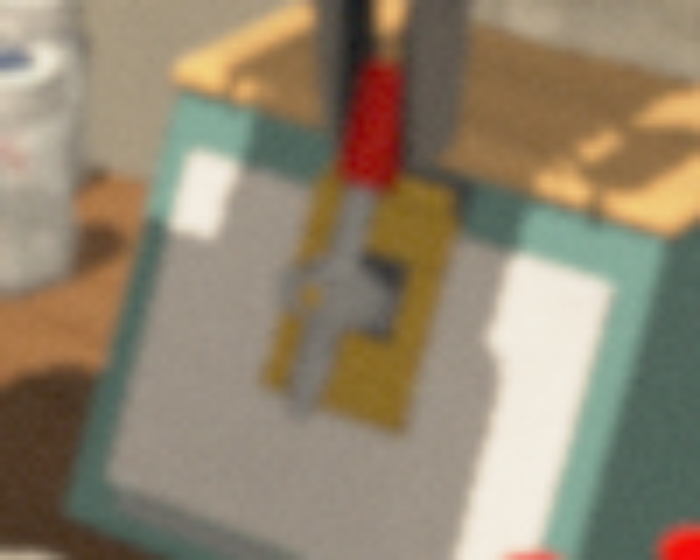

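Force is 20 N, purely vertical, with the fingertips level with the wooden top, so they may be resting on its lip instead of the collar seating. Collar is at about (345,270) on the eye. I'll let go, regrip higher up the handle, and press again along the axis.

```bash
python3 -m crank '[[0.2,0,0,-0.003,0],[0.36,0,0,0,0],[0.36,0,0,0,0],[0.36,0,0,0,0],[0.36,-0.0005,0,-0.0075,0],[0.36,0,0,0,0]]' 40; python3 -m crank '[[0.1,0,0,0,0],[0.1,0,0,0,0],[0.1,0,0,0,0],[0.1,0,0,0,0]]' 30; python3 -m crank '[[0.1,-0.0011,0,0.0023,0],[0.1,0,0,0,0]]';  python3 -m crank '[[0.1,-0.0008,0,0.0016,0],[0.1,0,0,0,0]]'
```

```text
time: 19.82
eef_pos: [0.5308, -0.0226, 0.1824]
tcp_rot: [180.0, -0.1, -1.4]
ft_force: [-0.3, -0.7, 1.0]
width: 0.0335
gripper_force: 0.0
time: 20.32
eef_pos: [0.5306, -0.0226, 0.1818]
tcp_rot: [-180.0, -0.0, -1.4]
ft_force: [0.1, -0.1, 1.5]
width: 0.0232
gripper_force: 30.0
time: 20.58
eef_pos: [0.5313, -0.0227, 0.1812]
tcp_rot: [180.0, -0.2, -1.4]
ft_force: [0.7, 0.6, 13.1]
width: 0.0234
gripper_force: 30.0
time: 20.82
eef_pos: [0.5319, -0.0227, 0.1807]
tcp_rot: [180.0, -0.4, -1.4]
ft_force: [2.6, 0.2, 19.3]
width: 0.0233
gripper_force: 30.0
```

```bash
python3 -m crank '[[0.1,0.0012,0,-0.0027,0],[0.1,0,0,0,0],[0.45,0,0,0,0],[0.45,0,0,0,0],[0.45,0,0,0,0],[0.45,0,0,-0.02,0],[0.45,0,0,-0.05,0],[0.45,0,0,-0.05,0],[0.45,-0.04,-0.04,-0.02,0],[0.45,-0.04,-0.04,0,0],[0.45,-0.04,-0.04,0,0],[0.45,0,0,0,0]]'
python3 - <<'E'
from h import *
print(np.round(monitor.get_obs()["ft_force"],1))
c25,s25=np.cos(np.radians(25)),np.sin(np.radians(25))
ims=[]
for c in("scene","top"):
    im,d=snapshot(c); px,P=cloud(c,d)
    g=np.array([.5334,-.0227,.1929]); 
    try: pinaxis(c,d,None,g)
    except Exception as e: print(e)
    x,y=(265,160) if c=="scene" else (275,185)
    ims.append(cv2.resize(im[y:y+75,x:x+100,::-1],None,fx=4 if 0 else 7,fy=4 if 0 else 7,interpolation=cv2.INTER_CUBIC))
    n=P[:,0]*c25-P[:,2]*s25; s=P[:,0]*s25+P[:,2]*c25
    m=(abs(n-.398)<.02)&(abs(P[:,1]+.023)<.02)&(s>.26)&(s<.43)
    for a in np.arange(.268,.42,.004):
        k=m&(s>=a)&(s<a+.004)
        if k.sum()>1: print(a.round(3),k.sum(),"n",n[k].min().round(3),"y",P[k,1].min().round(3),P[k,1].max().round(3),end=" | ")
    print()
    for k in("mill","spice_jar","timer","bowl"):
        print(k,[(np.round(q["pixel"]),round(q["score"],2)) for q in pinpoint(k,c)[:2]])
cv2.imwrite("pics/c8.png",np.vstack([ims[0][60:360],ims[1][:300]]))
E
```

```text
time: 22.32
eef_pos: [0.4104, 0.102, 0.3206]
tcp_rot: [-180.0, 0.0, -1.2]
ft_force: [0.5, 0.5, 0.3]
width: 0.0413
gripper_force: 0.0
[0.5 0.5 0.3]
scene n 127 offset mm [-5.3  4.4] tilt x deg 18.14 tilt y deg 8.03
0.276 2 n 0.396 y -0.024 -0.02 | 0.28 11 n 0.396 y -0.041 -0.003 | 0.284 19 n 0.395 y -0.043 -0.017 | 0.288 18 n 0.391 y -0.041 -0.019 | 0.292 13 n 0.391 y -0.041 -0.016 | 0.296 18 n 0.392 y -0.042 -0.013 | 0.3 18 n 0.39 y -0.041 -0.017 | 0.304 20 n 0.392 y -0.043 -0.016 | 0.308 18 n 0.392 y -0.043 -0.019 | 0.312 9 n 0.39 y -0.04 -0.019 | 0.316 20 n 0.381 y -0.041 -0.009 | 0.32 23 n 0.38 y -0.041 -0.009 | 0.324 31 n 0.38 y -0.037 -0.007 | 0.328 26 n 0.382 y -0.041 -0.007 | 0.332 24 n 0.38 y -0.04 -0.007 | 0.336 16 n 0.385 y -0.042 -0.016 | 0.34 11 n 0.391 y -0.041 -0.005 | 0.344 17 n 0.392 y -0.039 -0.019 | 0.348 18 n 0.392 y -0.043 -0.016 | 0.352 18 n 0.391 y -0.042 -0.003 | 0.356 16 n 0.391 y -0.042 -0.02 | 0.36 18 n 0.391 y -0.042 -0.005 | 0.364 18 n 0.391 y -0.042 -0.021 | 0.368 22 n 0.386 y -0.041 -0.013 | 0.372 19 n 0.386 y -0.043 -0.013 | 0.376 16 n 0.389 y -0.036 -0
[... 1086 characters left out ...]
y -0.038 -0.004 | 0.36 8 n 0.395 y -0.041 -0.004 | 0.368 7 n 0.414 y -0.038 -0.005 | 0.372 17 n 0.389 y -0.041 -0.005 | 0.376 16 n 0.388 y -0.041 -0.007 | 0.38 4 n 0.389 y -0.033 -0.012 | 0.384 12 n 0.388 y -0.033 -0.012 | 0.388 10 n 0.388 y -0.031 -0.012 | 0.392 10 n 0.387 y -0.033 -0.012 | 0.396 9 n 0.389 y -0.033 -0.012 | 0.4 7 n 0.389 y -0.029 -0.012 | 0.404 9 n 0.388 y -0.033 -0.012 | 0.408 12 n 0.387 y -0.031 -0.013 | 0.412 52 n 0.389 y -0.033 -0.013 | 0.416 19 n 0.391 y -0.031 -0.015 | 
mill [(array([319., 216.]), 0.62), (array([322., 188.]), 0.52)]
spice_jar [(array([225., 177.]), 0.85), (array([318., 222.]), 0.6)]
timer [(array([298., 264.]), 0.98)]
bowl [(array([414., 172.]), 0.8)]
```

View pics/c8.png

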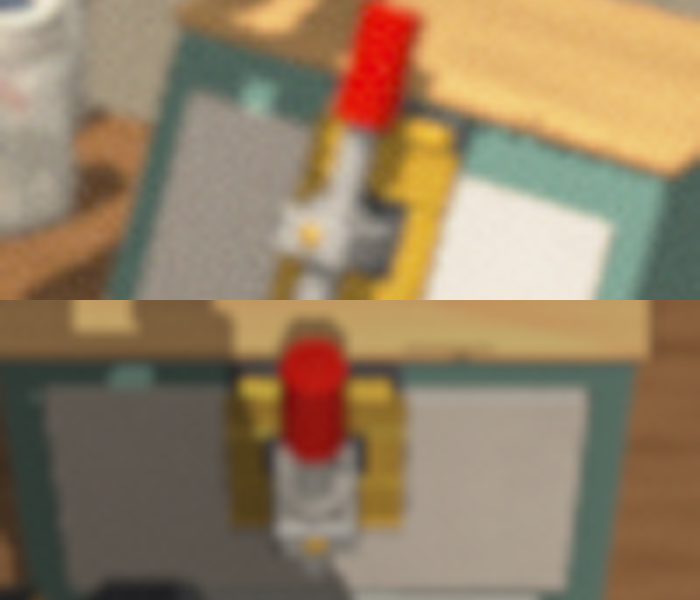

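The pin stands in the eye: handle at (375,65) in the upper crop, shaft coming out below the eye at (315,280). The collar is within about 1 mm of the eye's mouth in both cameras. The hasp is flat, the bystanders have not moved, and the arm is clear.

```bash
python3 -c "
from plant import finish_job; print(finish_job())"
```

```text
the job is handed in; nothing more can be done
None
```

The job is handed in, with no verdict returned: the hasp is closed, the pin sits in the staple with its collar down (measured to about 1 mm) and is released, and the mill, jar, timer and bowl were not touched.

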